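Lock the filter hatch of a bottling pump

ROBOT

A 6-joint arm with a two-finger parallel gripper is mounted at the origin on the work surface. World frame = base frame: x ahead of the robot, y to its left, z up, the work surface at z = 0. Lengths are in mm, angles in rad, forces in N, time in s.
With the tool pointing down it reaches from about 375 to 900 mm from the base axis. Payload 3.1 kg.
Tool frame: the origin (TCP) lies at the very end of the fingers, on their centre line; the grasp point (between the pads) lies 19 mm behind it (pinch_z is the distance from the TCP to the grasp point, in mm); z points along the fingers, x is the direction in which the jaws open and shut, and the axes are right-handed (so a half turn about z gives the same grasp; the last joint's range is limited). The gripper opens to 87 mm and grips with 3 to 60 N. Pads are 19 mm wide; open, the fingers measure 117 mm over their backs; the gripper's body (75 mm by 190 mm) begins 51 mm behind the grasp point.
Start: joints at [-1.427, 0.527, 1.433, -0, 1.181, -0.178], TCP at [197.694, -592.886, 186.348] pointing down, gripper open.
Joint ranges: [-3.08, 3.08], [-0.75, 2.2], [0.22, 2.44], [-1.43, 4.57], [0, 2.65], [-2.85, 2.85]. Speed limits (rad/s): [2.79, 2.79, 3.14, 3.14, 3.14, 3.14].

INTERFACE

Orientations are given as a rotation vector (axis times angle).
In Python, from plant import * gives the robot as it stands. The module is installed in compiled form; this text tells all that it offers.
- The arm moves only by the shell command python3 -m pendant 'ROWS' [FORCE]. ROWS is JSON, a list of rows, each a list of 7 numbers: the shift along the tool's x, y, z in mm, then the turn, a rotation vector about the tool's x, y, z in degrees, then the finger opening in mm, from 0 to 87. In form: [[x, y, z, ax, ay, az, gripper], ...]. A call has 1 to 8 rows; each row is the pose to reach, as a shift and turn from the pose commanded when the call began, along the tool's axes at that moment; what a row does not reach only later rows make up. A row lasts 1/12 s, in which the tool goes at most 41.7 mm and 7.16 degrees, less where a joint would pass 70% of its speed; a pose out of reach is approached as far as the arm can. A call with a gripper value outside its range is refused whole. The fingers move at their own pace and stop on an object; FORCE is the grip in N (left out, the last holds). Time passes only in rows, so rows that repeat a pose let the fingers close. It gives the time, the measured TCP pose, the force and the opening at its end, in the units of the state.
- get_obs(): the state, without advancing time (a new reading comes with each control period).
- read_camera(name): name is "scene" or "top" or "wrist"; returns the picture (384x512x3 uint8, red, green, blue); there is no depth.
- camera_model(name): a dict with "camera_matrix" (3x3 intrinsics, pixels), "D" ([k1, k2, p1, p2, k3] as OpenCV has them; the pictures are not rectified), "rvec" (rotation vector, rad) and "tvec" (3), from world to camera coordinates, as OpenCV has them. Camera axes: x right, y down, z forward; pixel columns grow to the right and rows downward; lengths in mm; the calibration is good to about 2 mm. A picture is of the moment at which its call begins: read the wrist's pose just before it. camera_model takes no time and is no camera call; for the wrist camera it gives the pose at the moment of the call.
- finish_job(): hands the job in, once; it reports no verdict.
The state is a dict: "t": time; "joints": joint angles; "qd": joint speeds; "tau": joint torques, N m; "tool_pos": TCP position; "tool_rot": TCP orientation; "wrist_force": force on the tool from outside, world axes, zero at the start; "torque": the same for the moment, N m; "finger_gap": finger opening in mm.
Only numpy, scipy, OpenCV 4.12 (cv2) and the standard library are available. Lean on these libraries where they do the work, as an engineer would, in place of code of your own. Each camera call takes 0.05 s, during which the arm holds its last target. There are 200 camera calls.

TASK

The filters in the bottling pump have been changed and its hatch still stands ajar: push the hatch gently down with the fingertips until it is fully shut, without slamming it or raising it further, then set a fingertip in the slot of the red quarter-turn latch and turn it clockwise to its stop, so that its tongue locks the hatch. Touch the pump with the fingers only, do not force it, and leave the bottles, stoppers, glass, spare filter and spanner standing where they are.

Things in the scene. Friction and masses are not known exactly. Their poses are not given: they have to be found in the camera images.
- unit: Pump-and-filter unit, fixed to the bench, 300 mm deep (x), 460 mm wide (y -250 to +210). Origin on the bench below the middle of its depth; x points away from the robot, y to its left, z up; up to 0.25 rad askew. y -250 to +50: grey filter case, flat top 120 mm above the bench, with the hatch in it; y +50 to +210: blue motor and steel pump head, up to 153 mm high.
- hatch_hinge (a point): Middle of the hatch's hinged far edge, on its outer face. The hinge axis runs along the unit's y, 7 mm below this point when shut (axis at unit x +110, y -55, z 120 mm). The frame turns with the hatch: x lies in the plate, away from the latch, y along the hinge, z out of the outer face (up when shut; that face is then 127 mm above the bench).
- hatch_edge (a point): Middle of the hatch's free edge (near the robot), on its outer face. Axes as hatch_hinge, 220 mm from it along -x. The hatch is a steel plate 220 mm long (x), 190 mm wide (y), 5 mm thick, a rubber seal below. The outer face is bare but for the latch in its middle: there is room for a fingertip beside the latch (|y| 50 to 95 mm).
- hatch (a joint): Hatch angle, rad: 0 is fully shut on its seal, positive is open (free edge raised). Starts at 0.40 to 0.85. A stiff friction hinge keeps it where it is left; a push of about 1 to 5 N downward near the free edge closes it.
- latch_slot (a point): Centre of the latch's slot, on the slot floor, 4 mm above the hatch's outer face (131 mm above the bench when shut), 52 mm from its free edge, midway across. Turns with the latch: y runs along the slot, z is the latch axis. The slot, 24 mm wide, 68 mm long, runs between two red half-moon cheeks 14 mm high, set in a fixed bezel ring 76 mm inside, 86 mm outside, 17 mm high above the hatch.
- latch_dot (a point): White dot on the slot floor at the -y end of the slot, 31 mm from the latch axis; the tongue below the hatch points the same way.
- latch (a joint): Latch angle, rad, growing clockwise seen from above. 0: open, slot parallel to the free edge, white dot near the red mark on the bezel. 1.571 (hard stop): locked, slot square to the free edge, white dot at the green mark, tongue under the case's front flange. Starts at 0 to 0.25, stays where left, turns at about 0.1 N m. The tongue enters only with the hatch nearly shut, within 5 mm at its edge.
- bottle_a: Stoppered clear glass bottle, 75 mm in diameter, 252 mm tall, on the bench. Origin: centre of its underside. Leave alone.
- bottle_b: Open clear glass bottle, 75 mm in diameter, 236 mm tall, on the bench. Origin: centre of its underside. Leave alone.
- bottle_c: Stoppered clear glass bottle, 75 mm in diameter, 252 mm tall, on the bench. Origin: centre of its underside. Leave alone.
- stopper_a: Bottle stopper (dark wooden cap 32 mm in diameter, cork upward, 36 mm tall) standing on the filter case's top at the right of the hatch. Origin: centre of its underside. Leave alone.
- stopper_b: A second stopper like it, further from the robot on the same strip of the case's top. Leave alone.
- cartridge: Spare filter cartridge, white with blue ends, 65 mm in diameter, 127 mm tall, standing on the bench at the left of the unit. Origin: centre of its underside. Leave alone.
- glass: Clear tasting glass, 66 mm in diameter, 85 mm tall, on the bench. Origin: centre of its underside. Leave alone.
- spanner: Steel spanner 170 mm long lying on the bench in front of the unit. Origin: underside, at mid-length. Leave alone.

How it is judged (in metres and radians):
On the way, in this order (a step that is already met when the one before it is completed fails the run):
1. the hatch is pushed fully shut (within 0.02 rad) with the latch still open (value of joint hatch below 0.02 rad and value of joint latch below 0.7 rad), for 0.2 s.
2. the latch is turned clockwise to its stop (1.40 rad or more) with the hatch shut (value of joint latch above 1.4 rad and value of joint hatch below 0.02 rad), for 0.2 s.
At the end, for the whole second after the job is handed in: The hatch is shut (hatch within 0.02 rad of 0), the latch is turned home and at rest (1.40 rad or more of its 1.571), and every bystander rests within 30 mm of where it started (all of step 2 and velocity of joint latch between -0.1 and 0.1 rad/s and distance of each of bottle_a, bottle_b, bottle_c, stopper_a, stopper_b, cartridge, glass, spanner from where it was at the start of the episode below 0.03 m and linear speed of each of bottle_a, bottle_b, bottle_c, stopper_a, stopper_b, cartridge, glass, spanner below 0.05 m/s); the robot touches nothing.
It fails at once if the hatch is slammed (closes faster than 2 rad/s) (velocity of joint hatch below -2 rad/s).
It fails at once if the hatch is raised further (beyond 1.0 rad) instead of being pushed shut (value of joint hatch above 1 rad).
It fails at once if the arm or the gripper's body, not the fingers, presses on the pump (more than 10 N) (contact force between the arm and unit above 10 N).
It fails at once if the hatch or the latch is forced (more than 80 N from the fingers) (contact force between the fingers and hatch above 80 N).
It fails at once if a bottle, stopper, glass, filter or spanner is moved or lifted (more than 30 mm) (distance of any of bottle_a, bottle_b, bottle_c, stopper_a, stopper_b, cartridge, glass, spanner from where it was at the start of the episode above 0.03 m).
It also fails if it takes over 51 s, if anything falls off the work surface, if the arm or the gripper's body presses on something with over 40 N, if the wrist force passes 120 N, or if a joint passes its speed limit or range.

## Working session

There is one attempt and no reset: what is moved stays moved. The work goes in short steps, Python scripts to look and compute and a shell command to move; the robot and the scene stay as the last step left them, time stands still between calls to the robot, and variables do not carry over. Pictures are saved under pics/ and viewed, about 8 in all and at most 12, crops included, and the job is handed in when it is done.

```bash
mkdir -p pics
python3 - <<'E'
from plant import *
import cv2
o=get_obs();print(o)
for n in("scene","top"):
    im=read_camera(n);cv2.imwrite(f"pics/{n}0.png",im[:,:,::-1])
    m=camera_model(n);print(n,{k:np.round(v,4).tolist() for k,v in m.items()} if 'np' in globals() else m)
E
```

```text
{'t': 0.0, 'joints': array([-1.42749188e+00,  5.28475218e-01,  1.43387601e+00, -1.39436031e-05,
        1.18138462e+00, -1.78508403e-01]), 'qd': array([-0.00091397,  0.00049719,  0.00039845,  0.00048906, -0.00016455,
        0.00065911]), 'tau': array([-1.14400034e-03, -4.40048003e+01, -1.76591778e+01,  6.32610591e-02,
        5.82670933e-02, -1.43110492e-04]), 'tool_pos': array([ 197.58287082, -592.11054305,  185.37451186]), 'tool_rot': array([-2.54741024e+00,  1.83593858e+00,  2.35164156e-03]), 'wrist_force': array([-0.19658462,  0.69800454, -0.85085149]), 'torque': array([-0.00958439,  0.00516863, -0.08721803]), 'finger_gap': 87.09103402597391}
scene {'camera_matrix': array([[392.15325975,   0.        , 251.85238839],
       [  0.        , 392.15325975, 191.25564956],
       [  0.        ,   0.        ,   1.        ]]), 'D': array([0.04598357, 0.        , 0.        , 0.        , 0.        ]), 'rvec': array([ 1.237809  ,  2.39927064, -0.83521142]), 'tvec': array([ 344.7101537 , -207.00198379, 1373.14830385])}
top {'camera_matrix': array([[475.45846213,   0.        , 252.6742176 ],
       [  0.        , 475.45846213, 197.15494934],
       [  0.        ,   0.        ,   1.        ]]), 'D': array([-0.03073852,  0.        ,  0.        ,  0.        ,  0.        ]), 'rvec': array([ 2.12745783, -2.11916187,  0.20476514]), 'tvec': array([ -70.80694859,  510.46083068, 1507.89484719])}
```

View pics/scene0.png

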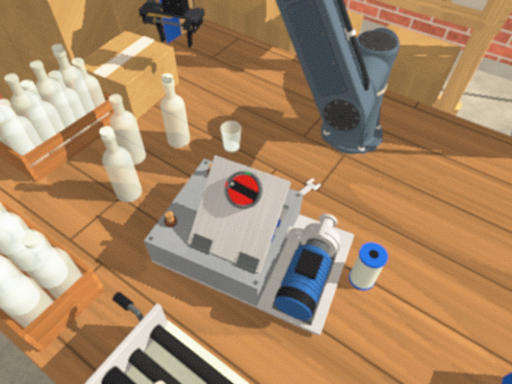

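View pics/top0.png

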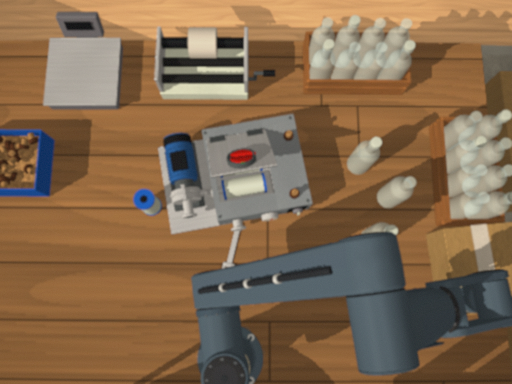

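The scene picture (from the far side) shows the hatch with hinges at about (200,243) and (248,263), its free edge from (220,158) to (290,183), and the latch at (243,189). The top picture shows the case between (203,128) and (311,208), the latch at (241,157) and stoppers at (288,134) and (294,192). I'll enlarge both.

Run:
```python
import cv2,numpy as np
a=cv2.imread("pics/scene0.png")[145:285,140:300];b=cv2.imread("pics/top0.png")[105:245,155:315]
im=np.hstack([cv2.resize(x,None,fx=2.5,fy=2.5,interpolation=cv2.INTER_CUBIC) for x in(a,b)])
print(im.shape)
cv2.imwrite("pics/crop1.png",im)
```

```text
(350, 800, 3)
```

View pics/crop1.png

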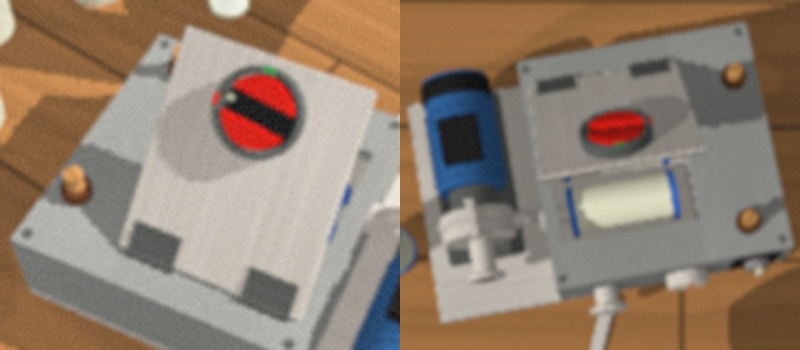

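The crops show the free edge from (187,27) to (376,95) in the left crop and (541,178) to (705,150) in the right. The latch dot is near the red mark, so the latch is open. Case corners in the right crop: (518,62), (745,22), (795,245), (558,300).

```bash
cat > h.py <<'E'
from plant import *
import cv2,numpy as np
def ray(m,p):
    R=cv2.Rodrigues(np.array(m["rvec"],float))[0];t=np.array(m["tvec"],float)
    u=cv2.undistortPoints(np.array([[p]],float),m["camera_matrix"],m["D"])[0,0]
    d=R.T@np.array([u[0],u[1],1.]);return -R.T@t,d/np.linalg.norm(d)
def onz(m,p,z):
    c,d=ray(m,p);return c+d*(z-c[2])/d[2]
def tri(m1,p1,m2,p2):
    c1,d1=ray(m1,p1);c2,d2=ray(m2,p2)
    s=np.linalg.lstsq(np.c_[d1,-d2],c2-c1,rcond=None)[0]
    a,b=c1+d1*s[0],c2+d2*s[1];return (a+b)/2,np.linalg.norm(a-b)
def proj(m,X): return cv2.projectPoints(np.array(X,float).reshape(-1,1,3),np.array(m["rvec"],float),np.array(m["tvec"],float),m["camera_matrix"],m["D"])[0][:,0]
E
python3 - <<'E'
from h import *
np.set_printoptions(precision=1,suppress=True)
S=camera_model("scene");T=camera_model("top")
s=lambda x,y:(x/2.5+140-.3,y/2.5+145-.3); t=lambda x,y:((x-400)/2.5+155-.3,y/2.5+105-.3)
C=[onz(T,t(*p),120) for p in((518,62),(745,22),(795,245),(558,300))]
print("case FL FR NR NL",*C, [np.linalg.norm(C[i]-C[i-1]) for i in range(4)])
# left (+y) in top image is left; in scene image left is -y
ER=tri(S,s(187,27),T,t(705,150));EL=tri(S,s(376,95),T,t(541,178))
HR=tri(S,s(122,247),T,t(672,60));HL=tri(S,s(300,320),T,t(533,82))
for n,v in zip("ER EL HR HL".split(),(ER,EL,HR,HL)):print(n,*v)
E=(ER[0]+EL[0])/2;H=(HR[0]+HL[0])/2
print("E",E,"H",H,"len",np.linalg.norm(E-H),"w",np.linalg.norm(ER[0]-EL[0]),np.linalg.norm(HR[0]-HL[0]),"ang",np.arcsin((E-H)[2]/220))
# unit pose from case corners, LSQ; case corners x±150, y -250..50
P=np.array([[150,50],[150,-250],[-150,-250],[-150,50]],float);Q=np.array(C)[:,:2]
A=P-P.mean(0);B=Q-Q.mean(0)
th=np.arctan2((A[:,0]*B[:,1]-A[:,1]*B[:,0]).sum(),(A*B).sum());R=np.array([[np.cos(th),-np.sin(th)],[np.sin(th),np.cos(th)]])
o=Q.mean(0)-R@P.mean(0);print("yaw",th,"origin",o,"resid",Q-(P@R.T+o))
print("hinge",R@[110,-55]+o,"latch shut",R@[110-168,-55]+o,"edge yaw",np.arctan2(*( (EL[0]-ER[0])[[0,1]]*[-1,1])))
E
```

```text
case FL FR NR NL [717.5  95.2 120. ] [ 773.1 -197.1  120. ] [ 480.2 -255.8  120. ] [410.   38.4 120. ] [np.float64(312.6815438346198), np.float64(297.5139839047516), np.float64(298.6856652890118), np.float64(302.42702031403303)]
ER [ 561.7 -136.1  272.8] 0.3500361905017567
EL [528.3  50.  271.2] 1.6927607112109702
HR [ 719.6 -102.2  123.6] 0.7684309186247806
HL [686.7  78.  127.1] 7.63852711915459
E [545. -43. 272.] H [703.2 -12.1 125.4] len 217.91992058003865 w 189.10480112094464 183.22852546627237 ang 0.7296901499163839
yaw 0.20055257590392295 origin [575.3  18.2] resid [[ 5.2 -1.9]
 [ 1.  -0.2]
 [ 2.1  0.9]
 [-8.3  1.1]]
hinge [694.  -13.8] latch shut [529.4 -47.3] edge yaw 0.17789353588587506
```

```bash
cat >> h.py <<'E'
HINGE=np.array([699.,-13.,0]);YAW=0.187
def H(d,y,z): # d toward robot from hinge, y along hinge
    return HINGE+np.array([-d*np.cos(YAW)-y*np.sin(YAW),-d*np.sin(YAW)+y*np.cos(YAW),z])
def go(P,yaw): # print shift (tool axes) and turn for target TCP P, tool down, tool x at yaw
    o=get_obs();R=cv2.Rodrigues(o["tool_rot"])[0]
    D=np.array([[np.cos(yaw),np.sin(yaw),0],[np.sin(yaw),-np.cos(yaw),0],[0,0,-1]])
    print("t",round(o["t"],2),"pos",o["tool_pos"].round(1),"F",o["wrist_force"].round(1),"shift",(R.T@(P-o["tool_pos"])).round(1),"turn",np.degrees(cv2.Rodrigues(R.T@D)[0].ravel()).round(1),"j6",o["joints"][5].round(2))
E
python3 -m pendant '[[0,0,-175,0,0,0,0],[0,0,-175,0,0,0,0],[0,0,-175,0,0,0,0],[0,0,-175,0,0,0,0],[0,0,-175,0,0,0,0],[-477,-542,-175,0,0,-57,0],[-477,-542,-175,0,0,-57,0],[-477,-542,-175,0,0,-57,0]]' 10
python3 -c "
from h import *
go(H(127,70,360),YAW+np.pi/2)"
```

```text
t: 0.77
tool_pos: [260.7, -483.7, 360.7]
tool_rot: [-2.848, 1.323, 0.0]
wrist_force: [0.9, 0.7, 0.3]
finger_gap: 41.9
t 0.77 pos [ 260.7 -483.7  360.7] F [0.9 0.7 0.3] shift [-200.3 -562.4    1.2] turn [-1.000e-01 -0.000e+00 -1.505e+02] j6 -0.41
```

```bash
python3 -m pendant '[[-200,-562,0,0,0,-57,0],[-200,-562,0,0,0,-57,0],[-200,-562,0,0,0,-57,0],[-200,-562,0,0,0,-57,0],[-200,-562,0,0,0,-57,0],[-200,-562,0,0,0,-57,0],[-200,-562,0,0,0,-57,0],[-200,-562,0,0,0,-57,0]]'
python3 -c "
from h import *
go(H(127,70,360),YAW+np.pi/2)"
```

```text
t: 1.43
tool_pos: [430.0, -195.5, 361.0]
tool_rot: [-3.135, -0.199, 0.0]
wrist_force: [0.8, 0.0, -1.3]
finger_gap: 0.6
t 1.43 pos [ 430.  -195.5  361. ] F [ 0.8  0.  -1.3] shift [ 158.9 -209.3    1. ] turn [ -0.   -0.  -93.5] j6 -0.79
```

```bash
python3 -m pendant '[[159,-209,0,0,0,-57,0],[159,-209,0,0,0,-57,0],[159,-209,0,0,0,-57,0],[159,-209,0,0,0,-57,0],[159,-209,0,0,0,-57,0],[159,-209,0,0,0,-57,0],[159,-209,0,0,0,-57,0],[159,-209,0,0,0,-57,0]]'
python3 -c "
from h import *
go(H(127,70,360),YAW+np.pi/2)"
```

```text
t: 2.1
tool_pos: [563.4, 32.7, 360.2]
tool_rot: [-2.655, -1.677, -0.0]
wrist_force: [0.1, -0.3, -0.1]
finger_gap: 0.3
t 2.1 pos [563.4  32.7 360.2] F [ 0.1 -0.3 -0.1] shift [-1.5 -1.7  0.2] turn [ -0.1  -0.1 -36.1] j6 -1.27
```

```bash
python3 -m pendant '[[0,0,0,0,0,-36,0],[0,0,0,0,0,-36,0],[0,0,0,0,0,-36,0],[0,0,0,0,0,-36,0],[0,0,0,0,0,-36,0],[0,0,0,0,0,-36,0],[0,0,0,0,0,-36,0]]'
python3 -c "
from h import *
go(H(127,70,310),YAW+np.pi/2)
m=camera_model('wrist');print(m)
a=read_camera('wrist');b=read_camera('scene')[100:292,140:396]
cv2.imwrite('pics/w1.png',np.vstack([a,cv2.resize(b,(512,384))])[:,:,::-1][:, :] if 0 else np.hstack([cv2.resize(a,(400,300)),cv2.resize(b,(400,300))])[:,:,::-1])
cv2.imwrite('pics/w1full.png',a[:,:,::-1])
"
```

```text
t: 2.68
tool_pos: [562.1, 29.1, 360.8]
tool_rot: [-2.024, -2.402, 0.001]
wrist_force: [-0.4, -0.4, 0.1]
finger_gap: 0.7
t 2.68 pos [562.1  29.1 360.8] F [-0.4 -0.4  0.1] shift [ 3.2 -0.3 50.8] turn [-0.1 -0.  -1. ] j6 -1.89
{'camera_matrix': array([[292.81420871,   0.        , 254.93756744],
       [  0.        , 292.81420871, 188.9726552 ],
       [  0.        ,   0.        ,   1.        ]]), 'D': array([-0.052808,  0.      ,  0.      ,  0.      ,  0.      ]), 'rvec': array([-1.89127068, -2.24354072, -0.33124032]), 'tvec': array([  66.46788318, -619.56593484,  397.16201918])}
```

View pics/w1.png

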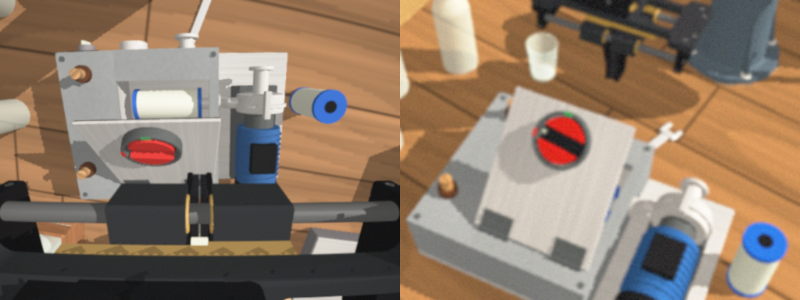

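The wrist view shows the closed fingers at about (200,180), between the latch bezel (ending at 182) and the hatch's left edge (218), which is where I want to push. I'll descend to just above the plate.

```bash
python3 -m pendant '[[3,0,30,0,0,0,0],[3,0,60,0,0,0,0],[3,0,80,0,0,0,0],[3,0,90,0,0,0,0],[3,0,98,0,0,0,0],[3,0,102,0,0,0,0],[3,0,104,0,0,0,0]]'
python3 -c "
from h import *
for th in (.7,.6,.5,.4,.3,.2,.1,0):
    d=190*np.cos(th)-7*np.sin(th)-9.5*(th>.02);go(H(d,70,120+190*np.sin(th)+7*np.cos(th)),YAW+np.pi/2)" | sed 's/.*shift/shift/;s/turn.*//'
```

```text
t: 3.37
tool_pos: [562.4, 31.9, 257.6]
tool_rot: [2.021, 2.404, 0.001]
wrist_force: [-0.2, -0.2, 0.0]
finger_gap: 0.3
shift [ 0.4 -5.5  9.9] 
shift [  0.3 -17.5  24.6] 
shift [  0.1 -28.1  40.4] 
shift [  0.  -37.   57.2] 
shift [ -0.1 -44.2  74.8] 
shift [ -0.2 -49.5  93. ] 
shift [ -0.2 -53.1 111.7] 
shift [ -0.4 -64.3 130.6]
```

```bash
python3 -m pendant '[[0,-3,5,0,0,0,0],[0,-6,10,0,0,0,0],[0,-9,14,0,0,0,0],[0,-13,19,0,0,0,0],[0,-17,24,0,0,0,0],[0,-20,29,0,0,0,0],[0,-24,34,0,0,0,0],[0,-28,40,0,0,0,0]]'
```

```text
t: 4.03
tool_pos: [534.4, 26.9, 217.5]
tool_rot: [2.02, 2.404, 0.001]
wrist_force: [-0.8, -0.5, 2.9]
finger_gap: 0.7
```

```bash
python3 -c "
from h import *
go(H(127,70,310),YAW+np.pi/2)
a=read_camera('wrist');b=read_camera('scene')[100:292,140:396]
cv2.imwrite('pics/w2.png',np.hstack([cv2.resize(a,(400,300)),cv2.resize(b,(400,300))])[:,:,::-1])"
```

```text
t 4.03 pos [534.4  26.9 217.5] F [-0.8 -0.5  2.9] shift [  0.5  27.5 -92.5] turn [ 0.1  0.  -0.8] j6 -1.9
```

View pics/w2.png

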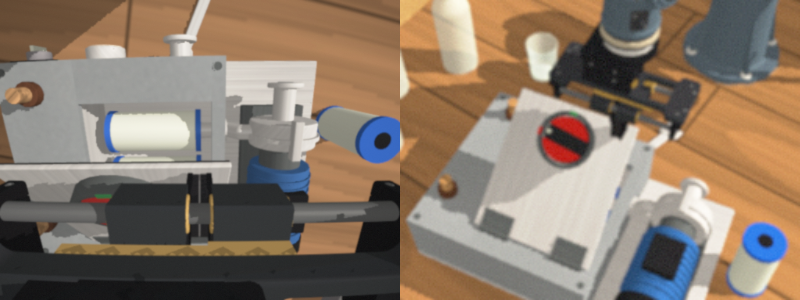

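The picture shows the fingertips on the plate beside the latch, near the left edge, pressing with about 3 N. I'll carry on along the arc.

```bash
python3 -m pendant '[[0,-2,4,0,0,0,0],[0,-5,9,0,0,0,0],[0,-7,13,0,0,0,0],[0,-9,17,0,0,0,0],[0,-11,21,0,0,0,0],[0,-13,26,0,0,0,0],[0,-15,30,0,0,0,0],[0,-17,35,0,0,0,0]]'
python3 -m pendant '[[0,-1,5,0,0,0,0],[0,-3,9,0,0,0,0],[0,-4,14,0,0,0,0],[0,-5,18,0,0,0,0],[0,-6,23,0,0,0,0],[0,-7,27,0,0,0,0],[0,-7,31,0,0,0,0],[0,-8,35,0,0,0,0]]'
```

```text
t: 4.8
tool_pos: [517.3, 24.2, 181.9]
tool_rot: [-2.021, -2.405, -0.0]
wrist_force: [-0.6, -1.1, 2.0]
finger_gap: 0.2
t: 5.47
tool_pos: [509.6, 22.9, 146.9]
tool_rot: [-2.021, -2.405, -0.0]
wrist_force: [-0.3, 0.5, 1.9]
finger_gap: 0.4
```

```bash
python3 -m pendant '[[0,-1,4,0,0,0,0],[0,-1,8,0,0,0,0],[0,-2,12,0,0,0,0],[0,-2,14,0,0,0,0],[0,-2,16,0,0,0,0],[0,-2,17,0,0,0,0],[0,-2,18,0,0,0,0]]'
python3 -m pendant '[[0,0,0.5,0,0,0,0],[0,0,1,0,0,0,0],[0,0,1.5,0,0,0,0],[0,0,2,0,0,0,0]]'
```

```text
t: 6.05
tool_pos: [507.6, 22.5, 129.2]
tool_rot: [-2.021, -2.405, 0.0]
wrist_force: [-0.8, -0.4, 1.1]
finger_gap: 0.6
t: 6.38
tool_pos: [507.7, 22.5, 127.4]
tool_rot: [2.021, 2.405, 0.0]
wrist_force: [-0.8, -0.8, 1.7]
finger_gap: 0.3
```

```bash
python3 -m pendant '[[0,0,0.5,0,0,0,0],[0,0,1,0,0,0,0],[0,0,1.5,0,0,0,0],[0,0,1.5,0,0,0,0]]'
python3 -m pendant '[[0,0,0.5,0,0,0,0],[0,0,1,0,0,0,0],[0,0,1,0,0,0,0]]'
```

```text
t: 6.72
tool_pos: [507.7, 22.5, 125.8]
tool_rot: [2.021, 2.405, 0.0]
wrist_force: [-1.2, -1.2, 1.4]
finger_gap: 0.4
t: 6.97
tool_pos: [507.6, 22.5, 124.7]
tool_rot: [-2.021, -2.405, 0.0]
wrist_force: [-1.9, -0.2, 1.9]
finger_gap: 0.7
```

```bash
python3 -m pendant '[[0,0,0.5,0,0,0,0],[0,0,1,0,0,0,0],[0,0,1,0,0,0,0]]'
python3 -m pendant '[[0,0,0.5,0,0,0,0],[0,0,1,0,0,0,0],[0,0,1,0,0,0,0]]'
python3 -c "
from h import *
go(H(127,70,310),YAW+np.pi/2)
a=read_camera('wrist');b=read_camera('scene')[120:264,160:352]
cv2.imwrite('pics/w3.png',np.hstack([cv2.resize(a,(400,300)),cv2.resize(b,(400,300))])[:,:,::-1])"
```

```text
t: 7.22
tool_pos: [507.6, 22.5, 123.7]
tool_rot: [-2.021, -2.405, 0.0]
wrist_force: [-1.0, -0.9, 1.8]
finger_gap: 0.5
t: 7.47
tool_pos: [507.6, 22.5, 122.8]
tool_rot: [-2.021, -2.405, 0.0]
wrist_force: [-1.1, -0.3, 1.9]
finger_gap: 0.4
t 7.47 pos [507.6  22.5 122.8] F [-1.1 -0.3  1.9] shift [   0.3   54.4 -187.3] turn [-0.  -0.  -0.8] j6 -1.92
```

View pics/w3.png

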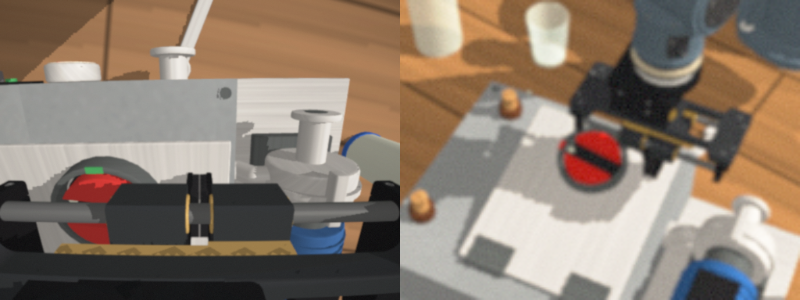

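The hatch looks almost shut, with the fingers beside the latch. There is no clear rise in force yet, so I'll keep pressing slowly.

```bash
python3 -m pendant '[[0,0,0.5,0,0,0,0],[0,0,1,0,0,0,0],[0,0,1.5,0,0,0,0],[0,0,1.5,0,0,0,0]]'
python3 -m pendant '[[0,0,0.5,0,0,0,0],[0,0,1,0,0,0,0],[0,0,1.5,0,0,0,0],[0,0,1.5,0,0,0,0]]'
```

```text
t: 7.9
tool_pos: [507.6, 22.5, 121.3]
tool_rot: [2.021, 2.405, -0.0]
wrist_force: [-0.9, -0.4, 1.1]
finger_gap: 0.3
t: 8.23
tool_pos: [507.6, 22.5, 119.7]
tool_rot: [-2.021, -2.405, 0.0]
wrist_force: [0.1, -0.6, 0.9]
finger_gap: 0.4
```

Still about 1 N at z=120, so I'll lift off and check the hatch angle from above.

```bash
python3 -m pendant '[[0,0,-30,0,0,0,0],[0,0,-70,0,0,0,0],[-30,40,-110,0,0,0,0],[-60,70,-150,0,0,0,0],[-70,90,-160,0,0,0,0],[-70,90,-160,0,0,0,0],[-70,90,-160,0,0,0,0]]'
python3 -c "
from h import *
go(H(168,0,140),YAW+np.pi/2)
W=camera_model('wrist');a=read_camera('wrist');S=camera_model('scene');b=read_camera('scene');s=b.copy()
for z in (127,147):
  P=np.array([H(220,95,z),H(220,-95,z),H(0,-95,127),H(0,95,127)])
  for im,m in((a,W),(b,S)): cv2.polylines(im,[np.int32(proj(m,P)*16)],True,(0,255,0) if z<130 else (255,255,0),1,cv2.LINE_AA,4)
cv2.imwrite('pics/w4.png',np.hstack([a[:300,:400],cv2.resize(b[120:264,160:352],(400,300))])[:,:,::-1])
cv2.imwrite('pics/s4.png',s[:,:,::-1])"
```

```text
t: 8.82
tool_pos: [614.4, -33.6, 283.4]
tool_rot: [2.016, 2.396, 0.008]
wrist_force: [1.3, 0.0, 0.5]
finger_gap: 0.6
t 8.82 pos [614.4 -33.6 283.4] F [1.3 0.  0.5] shift [  3.9 -82.6 142.5] turn [ 0.6  0.3 -0.9] j6 -1.98
```

View pics/w4.png

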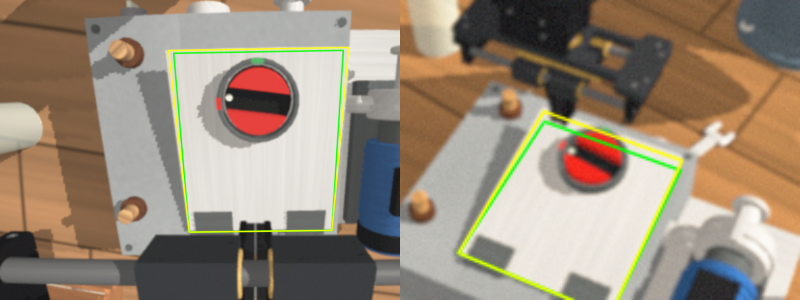

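The hatch outline agrees with the shut drawing (green) to within a few pixels in both views: free edge near wrist row 52, dot at (229,98), green mark at (257,61). Edge profiles will give a more exact angle.

Run:
```python
from h import *
from scipy.ndimage import map_coordinates as mc
np.set_printoptions(precision=1,suppress=True,linewidth=150)
W=camera_model('wrist');w=read_camera('wrist');go(H(168,0,140),YAW+np.pi/2)
S=camera_model('scene');s=cv2.imread('pics/s4.png').astype(float).mean(2)
cv2.imwrite('pics/w5.png',w[:,:,::-1]);w=w.astype(float).mean(2)
def edge(m,g,X,v):
    I=mc(g,proj(m,X)[:,::-1].T,order=1);D=np.abs(np.gradient(I));i=np.argmax(D[2:-2])+2;return v[i],I[i-2]-I[i+2],proj(m,X[i])[0]
dd=np.arange(205,236,.5)
res=[]
for y in (-85,-70,-60,60,70,80):
    a=edge(W,w,[H(d,y,127) for d in dd],dd);b=edge(S,s,[H(d,y,127) for d in dd],dd)
    P,g=tri(W,a[2],S,b[2]);res.append(P[2]);print(y,a[0],a[1],b[0],b[1],P,g)
print("free edge z med",np.median(res))
# hinge-side/side edges yaw from wrist
yy=np.r_[np.arange(-110,-80,.5)];
for d in (60,100,140,190):
    vs=[]
    for q in(np.arange(-110,-80,.5),np.arange(80,110,.5)):
        vs.append(edge(W,w,[H(d,y,127) for y in q],q)[:2])
    print(d,vs)
# latch: red centroid and dot
hsv=cv2.cvtColor(cv2.imread('pics/w5.png'),cv2.COLOR_BGR2HSV)
def red(path):
    h=cv2.cvtColor(cv2.imread(path),cv2.COLOR_BGR2HSV);k=((h[...,0]<8)|(h[...,0]>172))&(h[...,1]>150)&(h[...,2]>90)
    n,l,st,c=cv2.connectedComponentsWithStats(k.astype(np.uint8));o=np.argsort(-st[1:,4])[:2]+1
    pts=np.argwhere(np.isin(l,o))[:,::-1].astype(np.float32);hull=cv2.convexHull(pts);e=cv2.fitEllipse(hull)
    return e,st[o],c[o]
ew=red('pics/w5.png');es=red('pics/s4.png');print(ew,es)
print("cheek centre tri",tri(W,ew[0][0],S,es[0][0]),"on z141",onz(W,ew[0][0],141),"pred",H(168,0,141))
c=ew[2];A,B=onz(W,c[0],141),onz(W,c[1],141);v=B-A;print("slot dir yaw deg",np.degrees(np.arctan2(v[1],v[0]))+90, "hatch y yaw",np.degrees(YAW)+90)
```

```text
t 8.97 pos [606.7 -30.2 278.3] F [-0.8 -0.9 -0.1] shift [ -1.5 -73.6 138.5] turn [-0.2 -0.1 -0.8] j6 -1.98
-85 223.0 27.269687035869964 227.5 38.733218738321824 [ 496.1 -135.6  134. ] 1.1011954799419919
-70 223.5 31.851616835891065 225.0 40.1240552047482 [ 492.6 -122.6  129.3] 0.4248896977201611
-60 223.5 32.49825183566057 208.0 -14.622588186083618 [ 489.1 -120.4  103.2] 4.9126005196924805
60 223.5 37.84716576135014 226.5 1.0528279474361284 [468.2   4.5 130.3] 1.5767571748078006
70 223.5 35.097841767479366 233.0 1.4982411620288758 [466.3  14.4 137. ] 5.063026843271553
80 223.5 34.17027765918934 220.5 1.286528400772312 [464.6  24.1 123.9] 1.6605773662142997
free edge z med 129.77341677913643
60 [(np.float64(-97.5), np.float64(-55.51673868763811)), (np.float64(108.5), np.float64(64.72866138461853))]
100 [(np.float64(-99.0), np.float64(-53.84269925126378)), (np.float64(108.0), np.float64(58.324056137112876))]
140 [(np.float64(-101.5), np.float64(-66.44469281535652)), (np.float64(108.5), np.float64(57.05133257284099))]
190 [(np.float64(-104.0), np.float64(-56.707131816241656)), (np.float64(102.0), np.float64(41.44706564377694))]
(((253.54010009765625, 107.6240005493164), (64.9329833984375, 68.56954956054688), 0.3399583101272583), array([[ 224,   74,   62,   28, 1164],
       [ 223,  115,   59,   27, 1076]], dtype=int32), array([[255.7,  88. ],
       [251.2, 127.9]])) (((252.22036743164062, 195.4586181640625), (24.653362274169922, 27.281414031982422), 69.64350891113281), array([[245, 183,  21,  16, 211],
       [239, 194,  22,  14, 195]], dtype=int32), array([[256. , 189.7],
       [248.4, 201.5]]))
cheek centre tri (array([535.5, -45. , 161.9]), np.float64(0.21003339050879757)) on z141 [535.9 -44.9 141. ] pred [533.9 -44.2 141. ]
slot dir yaw deg 93.29074098193624 hatch y yaw 100.71431076894639
```

The measurements disagree: the cheek centre triangulates to z=162, but the edge to about 130. I'll take a clean enlarged look.

Run:
```python
from h import *
np.set_printoptions(precision=1,suppress=True)
S=camera_model('scene');W=camera_model('wrist')
s=cv2.imread('pics/s4.png');w=cv2.imread('pics/w5.png')
a=cv2.resize(s[155:265,180:290],None,fx=4.5,fy=4.5,interpolation=cv2.INTER_CUBIC)
b=w[20:240,100:380];b=cv2.resize(b,(300,236))
im=np.zeros((495,800,3),np.uint8);im[:,:495]=a;im[:236,500:]=b
cv2.imwrite('pics/v6.png',im)
for n,X in(("latch141",H(168,0,141)),("R edge 127",H(220,-95,127)),("L edge 127",H(220,95,127)),("hinge R",H(0,-95,127)),("hinge L",H(0,95,127)),("case NR 120",H(260,-195,120)),("case FR",H(-40,-195,120))):
    p=proj(S,X)[0];print(n,p,(p-[180,155])*4.5+1.75)
```

```text
latch141 [252.8 200.2] [329.3 205.3]
R edge 127 [228.8 177.9] [221.5 104.8]
L edge 127 [294.2 201.4] [515.9 210.4]
hinge R [187.7 241. ] [ 36.2 388.8]
hinge L [260.2 271.2] [362.7 524.6]
case NR 120 [203.8 158.6] [109.  18.]
case FR [143.4 240.6] [-163.   386.9]
```

View pics/v6.png

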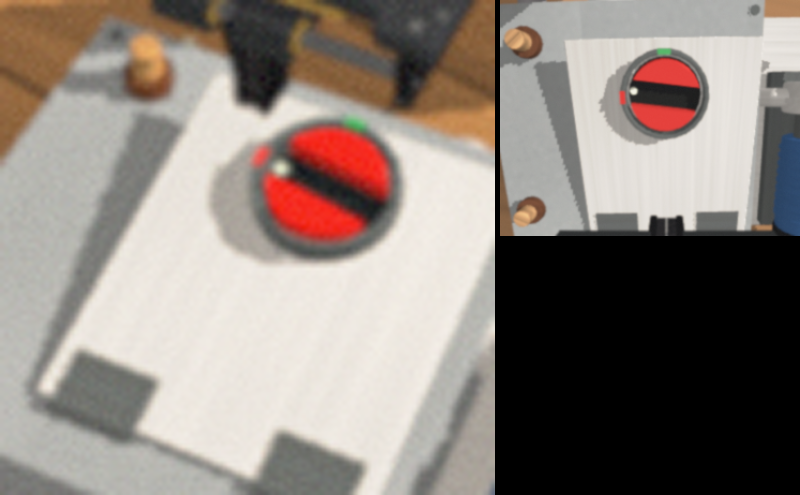

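The clean view shows the hatch still about 0.1 rad open: its shadow widens toward the free edge and the latch is 20 crop pixels higher than drawn. Next I'll check the reported fingertip position against the pictures.

Run:
```python
from h import *
np.set_printoptions(precision=1,suppress=True)
S=camera_model('scene');W=camera_model('wrist')
print("s4 tip seen ~(238.2,179); TCP pred",proj(S,[[614.4,-33.6,283.4],[606.7,-30.2,278.3]]))
print("w3 tip seen ~(281,204); TCP pred",proj(S,[[507.6,22.5,122.8],[507.6,22.5,150]]))
o=get_obs();print("wrist: TCP px now",proj(W,o["tool_pos"]), "20mm behind",proj(W,o["tool_pos"]+[0,0,20]), proj(W,o["tool_pos"]+[0,0,40]))
for th in(.73,.5,.3,.12,.1,.0):
    f=lambda s,n:H(s*np.cos(th)-n*np.sin(th),0,120+s*np.sin(th)+n*np.cos(th))
    print(th,proj(S,f(168,21)))
```

```text
s4 tip seen ~(238.2,179); TCP pred [[236.2 186.5]
 [239.6 186.5]]
w3 tip seen ~(281,204); TCP pred [[279.8 210. ]
 [280.6 203.6]]
wrist: TCP px now [[255.  216.1]] 20mm behind [[255.  227.4]] [[255.1 241.2]]
0.73 [[243.  189.7]]
0.5 [[247.8 189.5]]
0.3 [[250.7 192.2]]
0.12 [[252.3 196.5]]
0.1 [[252.4 197.1]]
0.0 [[252.8 200.2]]
```

Fingertips in the pictures lie about 25 mm higher than the reported TCP, which matches a hatch still 0.12 rad open at reported z=120. I'll go back and press on until the force rises.

```bash
python3 -c "
from h import *
go(H(181,70,160),YAW+np.pi/2)"
```

```text
t 8.97 pos [606.7 -30.2 278.3] F [-0.8 -0.9 -0.1] shift [ 68.3 -87.6 118.7] turn [-0.2 -0.1 -0.8] j6 -1.98
```

```bash
python3 -m pendant '[[30,-38,0,0,0,0,0],[60,-75,20,0,0,0,0],[68,-88,60,0,0,0,0],[68,-88,90,0,0,0,0],[68,-88,110,0,0,0,0],[68,-88,119,0,0,0,0],[68,-88,119,0,0,0,0]]'
python3 -m pendant '[[0,0,8,0,0,0,0],[0,0,16,0,0,0,0],[0,0,24,0,0,0,0],[0,0,30,0,0,0,0],[0,0,34,0,0,0,0],[0,0,37,0,0,0,0],[0,0,40,0,0,0,0]]'
python3 -m pendant '[[0,0,2,0,0,0,0],[0,0,4,0,0,0,0],[0,0,6,0,0,0,0],[0,0,7,0,0,0,0]]'
```

```text
t: 9.55
tool_pos: [506.5, 21.9, 158.3]
tool_rot: [-2.016, -2.401, 0.006]
wrist_force: [-0.4, 0.1, -0.2]
finger_gap: 0.8
t: 10.13
tool_pos: [510.2, 20.8, 120.6]
tool_rot: [2.021, 2.405, 0.0]
wrist_force: [0.0, -0.1, 0.3]
finger_gap: 0.5
t: 10.47
tool_pos: [509.7, 20.8, 113.8]
tool_rot: [-2.021, -2.405, 0.001]
wrist_force: [-1.5, -0.8, 2.4]
finger_gap: 0.2
```

```bash
python3 -m pendant '[[0,0,2,0,0,0,0],[0,0,4,0,0,0,0],[0,0,6,0,0,0,0],[0,0,7,0,0,0,0]]'
python3 -m pendant '[[0,0,1,0,0,0,0],[0,0,2,0,0,0,0],[0,0,3,0,0,0,0],[0,0,3,0,0,0,0]]'
python3 -m pendant '[[0,0,1,0,0,0,0],[0,0,2,0,0,0,0],[0,0,2,0,0,0,0]]'
```

```text
t: 10.8
tool_pos: [509.8, 20.9, 106.6]
tool_rot: [-2.021, -2.405, 0.0]
wrist_force: [-0.6, -0.2, 1.6]
finger_gap: 0.7
t: 11.13
tool_pos: [510.0, 20.9, 103.6]
tool_rot: [-2.021, -2.405, -0.0]
wrist_force: [-0.6, 0.5, 1.5]
finger_gap: 0.8
t: 11.38
tool_pos: [510.1, 20.9, 101.7]
tool_rot: [2.021, 2.405, 0.0]
wrist_force: [-0.5, 0.1, 1.0]
finger_gap: 0.5
```

```bash
python3 -m pendant '[[0,0,1,0,0,0,0],[0,0,2,0,0,0,0],[0,0,2,0,0,0,0]]'
python3 -m pendant '[[0,0,1,0,0,0,0],[0,0,2,0,0,0,0],[0,0,2,0,0,0,0]]'
```

```text
t: 11.63
tool_pos: [510.0, 20.9, 99.7]
tool_rot: [-2.021, -2.405, 0.0]
wrist_force: [-0.8, -0.3, 0.5]
finger_gap: 1.0
t: 11.88
tool_pos: [509.9, 20.9, 97.7]
tool_rot: [-2.021, -2.405, 0.0]
wrist_force: [-0.0, -0.2, 1.9]
finger_gap: 0.4
```

```bash
python3 -m pendant '[[0,0,1,0,0,0,0],[0,0,2,0,0,0,0],[0,0,2,0,0,0,0]]'
```

```text
t: 12.13
tool_pos: [509.9, 20.9, 95.7]
tool_rot: [-2.021, -2.405, 0.0]
wrist_force: [-0.9, 0.4, 1.4]
finger_gap: 0.3
```

```bash
cat >> h.py <<'E'
def redell(im):
    h=cv2.cvtColor(im,cv2.COLOR_RGB2HSV);k=((h[...,0]<8)|(h[...,0]>172))&(h[...,1]>150)&(h[...,2]>90)
    n,l,st,c=cv2.connectedComponentsWithStats(k.astype(np.uint8));o=np.argsort(-st[1:,4])[:2]+1
    e=cv2.fitEllipse(cv2.convexHull(np.argwhere(np.isin(l,o))[:,::-1].astype(np.float32)));return e,st[o,4],c[o]
E
python3 -c "
from h import *
s=read_camera('scene');cv2.imwrite('pics/s7.png',s[:,:,::-1]);print(redell(s))"
python3 -m pendant '[[0,0,1,0,0,0,0],[0,0,2,0,0,0,0],[0,0,2,0,0,0,0]]'
```

```text
(((252.1275177001953, 199.53379821777344), (22.88115119934082, 26.293676376342773), 94.84371185302734), array([179, 177], dtype=int32), array([[248.99441341, 204.88268156],
       [255.68361582, 194.71186441]]))
t: 12.43
tool_pos: [510.2, 20.9, 93.7]
tool_rot: [2.021, 2.405, 0.0]
wrist_force: [-0.4, -0.8, -0.3]
finger_gap: 0.8
```

```bash
python3 -m pendant '[[0,0,1,0,0,0,0],[0,0,2,0,0,0,0],[0,0,2,0,0,0,0]]'
```

```text
t: 12.68
tool_pos: [510.1, 20.8, 91.7]
tool_rot: [2.021, 2.405, 0.0]
wrist_force: [-0.3, -1.1, 0.7]
finger_gap: 0.3
```

```bash
python3 -m pendant '[[0,0,1,0,0,0,0],[0,0,2,0,0,0,0],[0,0,2,0,0,0,0]]'
python3 -c "
from h import *
s=read_camera('scene');w=read_camera('wrist');print(redell(s)[0])
cv2.imwrite('pics/v8.png',np.hstack([cv2.resize(w,(400,300)),cv2.resize(s[120:264,160:352],(400,300))])[:,:,::-1])"
```

```text
t: 12.93
tool_pos: [510.1, 20.9, 91.1]
tool_rot: [2.02, 2.405, 0.0]
wrist_force: [-3.1, -0.1, 11.5]
finger_gap: 0.6
((252.1698760986328, 200.4000701904297), (22.067838668823242, 26.19080352783203), 98.55606079101562)
```

View pics/v8.png

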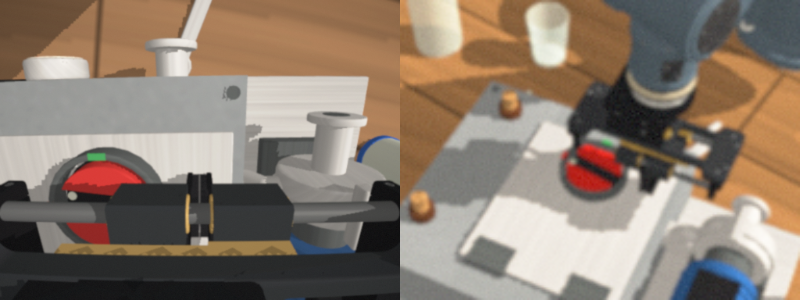

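The latch centre is now at scene row 200.4, where the shut hatch predicts 200.2, and the force has risen to 11.5 N. The wrist torque should show whether the fingertip or the gripper body took that force.

```bash
python3 -c "
from h import *
o=get_obs();R=cv2.Rodrigues(o['tool_rot'])[0];print(o['t'],o['wrist_force'],o['torque'],'tool axes F',R.T@o['wrist_force'],'M',R.T@o['torque'])
S=camera_model('scene');print(proj(S,[H(168,0,z) for z in (139,141,143,145)]))"
python3 -m pendant '[[0,0,-2,0,0,0,0],[0,0,-4,0,0,0,0],[0,0,-6,0,0,0,0],[0,0,-6,0,0,0,0]]'
python3 -c "
from h import *
o=get_obs();R=cv2.Rodrigues(o['tool_rot'])[0];print(o['t'],o['wrist_force'],o['torque'],'M tool',R.T@o['torque'])"
```

```text
13.0333 [-2.76882584 -0.30149039 11.32898543] [ 0.1310307   0.36834376 -0.01600893] tool axes F [  0.17603658  -2.77089311 -11.33112379] M [0.34023079 0.19258493 0.01601598]
[[252.76910686 200.71725168]
 [252.77913534 200.24301919]
 [252.78919514 199.7673128 ]
 [252.79928642 199.29012542]]
t: 13.37
tool_pos: [510.2, 20.8, 96.0]
tool_rot: [2.021, 2.405, 0.0]
wrist_force: [-1.2, 0.9, -0.0]
finger_gap: 0.4
13.3667 [-1.17945546  0.85142683 -0.01889678] [ 0.10647518 -0.10634998 -0.04127899] M tool [-0.12309629  0.08654328  0.04133766]
```

The moment arm is about 9 mm, so the fingertips took the load and the hatch is on its seal. The tip offset is about 36 mm (reported z=91 on a plate at 127). Next I'll move to look at the latch.

```bash
python3 -m pendant '[[0,0,-30,0,0,0,0],[0,0,-70,0,0,0,0],[-30,30,-110,0,0,0,0],[-60,60,-140,0,0,0,0],[-70,85,-150,0,0,0,0],[-70,85,-150,0,0,0,0],[-70,85,-150,0,0,0,0],[-70,85,-150,0,0,0,0]]'
python3 -m pendant '[[0,0,0,0,0,0,0],[0,0,0,0,0,0,0],[0,0,0,0,0,0,0]]'
python3 - <<'E'
from h import *
np.set_printoptions(precision=1,suppress=True)
W=camera_model('wrist');w=read_camera('wrist');s=read_camera('scene');S=camera_model('scene')
e,st,c=redell(w);es=redell(s);print(e,st,c,es[0])
P=onz(W,e[0],141);print("centre",P,"tri",tri(W,e[0],S,es[0][0]))
A,B=onz(W,c[0],141),onz(W,c[1],141);v=B-A;y=np.arctan2(v[1],v[0])+np.pi/2
y=(y+np.pi/2)%np.pi; y=y if y>.5 else y+np.pi
# slot dir normalised near 100deg
y=(np.degrees(np.arctan2(v[1],v[0]))+90)%180;print("slot yaw",y,"latch angle",np.radians(np.degrees(YAW)+90-y))
# edges of dark slot: minAreaRect of dark px in ellipse
g=w.max(2);m=np.zeros_like(g);cv2.ellipse(m,(tuple(map(float,e[0])),(e[1][0]*.95,e[1][1]*.95),e[2]),255,-1)
h=cv2.cvtColor(w,cv2.COLOR_RGB2HSV);k=(m>0)&((h[...,1]<120)|(h[...,2]<90))
pts=np.argwhere(k)[:,::-1].astype(np.float32);d=[onz(W,p,131)[:2] for p in pts[::3]];d=np.float32(d)
print("slot rect z131",cv2.minAreaRect(d),d.mean(0))
go(np.r_[P[:2],137-36+40],np.radians(y));cv2.imwrite('pics/w9.png',cv2.resize(w,(768,576))[:,:,::-1])
E
```

```text
t: 14.03
tool_pos: [605.0, -33.4, 245.0]
tool_rot: [-2.02, -2.403, 0.001]
wrist_force: [-0.9, 0.5, -1.3]
finger_gap: 0.7
t: 14.28
tool_pos: [604.0, -32.5, 244.7]
tool_rot: [-2.018, -2.404, 0.002]
wrist_force: [-0.2, 0.8, -0.7]
finger_gap: 0.2
((254.28799438476562, 107.81982421875), (66.70173645019531, 69.4315414428711), 0.04483490809798241) [1120 1029] [[256.6  87.3]
 [251.9 129.2]] ((252.93093872070312, 199.9827117919922), (22.298084259033203, 26.52993392944336), 84.85366821289062)
centre [531.  -45.9 141. ] tri (array([531. , -45.8, 137.8]), np.float64(0.1562894367875612))
slot yaw 93.26625627982074 latch angle 0.12999307370318683
slot rect z131 ((531.949462890625, -45.618751525878906), (22.84404182434082, 66.06363677978516), 3.0960562229156494) [531.8 -45.7]
t 14.38 pos [604.8 -32.8 245.3] F [ 0.1  1.4 -0. ] shift [ -0.2 -74.8 104.4] turn [-0.1 -0.   6.7] j6 -1.98
```

View pics/w9.png

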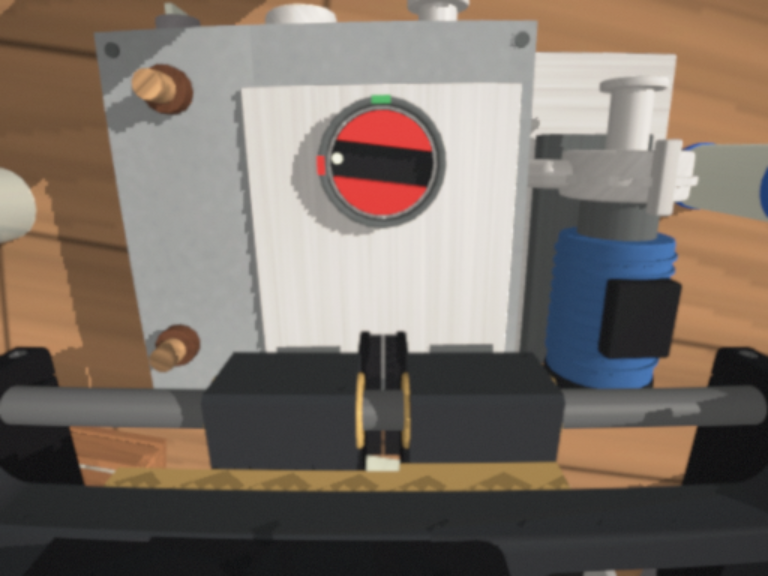

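The latch shows clearly: slot tilted about 7° with the dot at (337,158) by the red mark, and the hatch flat. Slot centre is (531.5,-45.8) and the latch angle 0.13 rad. I'll move above the slot.

```bash
python3 -m pendant '[[0,-30,0,0,0,6.7,0],[0,-60,30,0,0,6.7,0],[0,-75,60,0,0,6.7,0],[0,-75,85,0,0,6.7,0],[0,-75,104,0,0,6.7,0],[0,-75,110,0,0,6.7,0],[0,-75,110,0,0,6.7,0],[0,-75,110,0,0,6.7,0]]'
python3 -c "
from h import *
go(np.array([531.5,-45.8,115]),np.radians(93.3))"
```

```text
t: 15.05
tool_pos: [532.5, -46.4, 136.3]
tool_rot: [2.157, 2.283, 0.0]
wrist_force: [0.8, -0.4, 0.2]
finger_gap: 0.5
t 15.05 pos [532.5 -46.4 136.3] F [ 0.8 -0.4  0.2] shift [ 0.7 -0.9 21.3] turn [ 0.   0.  -0.1] j6 -1.92
```

```bash
python3 -m pendant '[[0.5,-1,8,0,0,0,0],[0.5,-1,16,0,0,0,0],[0.5,-1,22,0,0,0,0],[0.5,-1,26,0,0,0,0],[0.5,-1,28,0,0,0,0],[0.5,-1,30,0,0,0,0],[0.5,-1,30,0,0,0,0]]'
python3 -m pendant '[[0,0,2,0,0,0,0],[0,0,3,0,0,0,0],[0,0,4,0,0,0,0],[0,0,4,0,0,0,0]]'
```

```text
t: 15.63
tool_pos: [532.0, -46.2, 105.9]
tool_rot: [2.157, 2.281, 0.002]
wrist_force: [2.5, 0.1, 0.4]
finger_gap: 0.4
t: 15.97
tool_pos: [532.1, -46.2, 102.2]
tool_rot: [2.157, 2.281, 0.002]
wrist_force: [3.5, 0.4, 1.3]
finger_gap: 0.4
```

```bash
python3 -m pendant '[[0,0,1,0,0,0,0],[0,0,2,0,0,0,0],[0,0,3,0,0,0,0],[0,0,3,0,0,0,0]]'
```

```text
t: 16.3
tool_pos: [532.1, -46.2, 99.1]
tool_rot: [2.157, 2.281, 0.002]
wrist_force: [4.4, 0.3, 2.2]
finger_gap: 0.5
```

The tip is in the slot, with only a light side force (+x 4 N) from the near wall. I'll recentre by about 1 mm and go a little deeper.

```bash
python3 -m pendant '[[0,1,0,0,0,0,0],[0,2,1,0,0,0,0],[0,2,1,0,0,0,0]]'
python3 -c "
from h import *
s=read_camera('scene');w=read_camera('wrist');print(redell(s)[0])
cv2.imwrite('pics/v10.png',np.hstack([cv2.resize(w,(400,300)),cv2.resize(s[120:264,160:352],(400,300))])[:,:,::-1])"
```

```text
t: 16.55
tool_pos: [531.9, -45.6, 97.3]
tool_rot: [-2.157, -2.282, 0.002]
wrist_force: [2.8, -0.5, 2.6]
finger_gap: 0.4
((252.2760009765625, 203.07725524902344), (15.89739990234375, 26.771133422851562), 92.53292083740234)
```

View pics/v10.png

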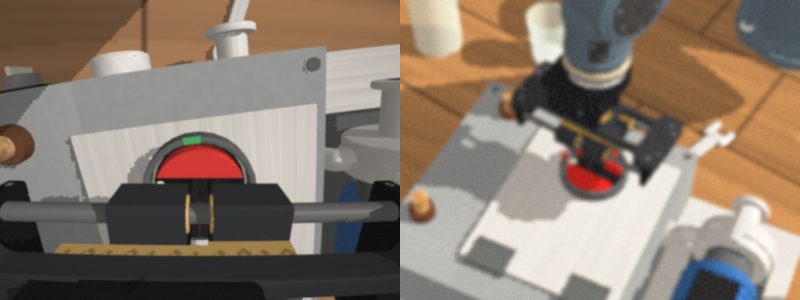

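The fingers sit in the slot, the hatch is still shut, and the gripper ends clear the stoppers (about 160 mm from the axis against a half-length of about 100). I'll turn clockwise.

```bash
python3 -m pendant '[[0,0,0,0,0,4,0],[0,0,0,0,0,8,0],[0,0,0,0,0,12,0],[0,0,0,0,0,16,0],[0,0,0,0,0,20,0],[0,0,0,0,0,24,0],[0,0,0,0,0,27,0],[0,0,0,0,0,30,0]]'
python3 -c "
from h import *
o=get_obs();print(o['torque'],o['joints'][5]);go(np.array([531.7,-45.7,98]),np.radians(3.3))"
```

```text
t: 17.32
tool_pos: [532.5, -46.5, 97.5]
tool_rot: [2.676, 1.644, -0.002]
wrist_force: [2.5, -2.5, -0.3]
finger_gap: 0.6
[-0.41240104 -0.59392328  0.09504262] -1.3959765512234965
t 17.32 pos [532.5 -46.5  97.5] F [ 2.5 -2.5 -0.3] shift [ 0.4 -1.1 -0.5] turn [ 0.   0.1 59.8] j6 -1.4
```

```bash
python3 -m pendant '[[0,0,0,0,0,4,0],[0,-0.5,0,0,0,8,0],[0,-0.5,0,0,0,12,0],[0,-0.5,0,0,0,16,0],[0,-0.5,0,0,0,20,0],[0,-0.5,0,0,0,24,0],[0,-0.5,0,0,0,28,0],[0,-0.5,0,0,0,32,0]]'
python3 -m pendant '[[0,0,0,0,0,4,0],[0,0,0,0,0,8,0],[0,0,0,0,0,12,0],[0,0,0,0,0,15,0],[0,0,0,0,0,18,0],[0,0,0,0,0,20,0],[0,0,0,0,0,20,0]]'
python3 -c "
from h import *
o=get_obs();print(o['torque'],o['joints'][5]);go(np.array([531.7,-45.7,98]),np.radians(3.3))"
```

```text
t: 17.98
tool_pos: [532.0, -46.2, 97.5]
tool_rot: [3.026, 0.841, -0.002]
wrist_force: [2.3, -3.4, 1.4]
finger_gap: 0.7
t: 18.57
tool_pos: [531.7, -45.9, 97.5]
tool_rot: [3.126, 0.307, -0.002]
wrist_force: [1.8, -1.4, 0.3]
finger_gap: 0.6
[-0.35013692 -0.50920373  0.05291437] -0.4901793181628387
t 18.57 pos [531.7 -45.9  97.5] F [ 1.8 -1.4  0.3] shift [ 0.  -0.2 -0.5] turn [0.  0.1 7.9] j6 -0.49
```

```bash
python3 -m pendant '[[0,0,0,0,0,2,0],[0,0,0,0,0,4,0],[0,0,0,0,0,6,0],[0,0,0,0,0,6,0]]'
python3 -c "
from h import *
o=get_obs();print(o['torque'][2])"
python3 -m pendant '[[0,0,0,0,0,1.5,0],[0,0,0,0,0,3,0],[0,0,0,0,0,3,0]]'
python3 -c "
from h import *
o=get_obs();print(o['torque'][2])"
```

```text
t: 18.9
tool_pos: [531.7, -45.7, 97.5]
tool_rot: [3.138, 0.144, -0.002]
wrist_force: [2.0, -0.9, -1.0]
finger_gap: 0.4
0.09628273515677602
t: 19.15
tool_pos: [531.7, -45.7, 97.5]
tool_rot: [3.141, 0.063, -0.002]
wrist_force: [0.9, -1.6, -0.0]
finger_gap: 0.6
0.09845291536098513
```

```bash
python3 -m pendant '[[0,0,0,0,0,1.5,0],[0,0,0,0,0,3,0],[0,0,0,0,0,3,0]]'
python3 -c "
from h import *
o=get_obs();print(o['torque'][2])"
python3 -m pendant '[[0,0,0,0,0,1.5,0],[0,0,0,0,0,2.5,0],[0,0,0,0,0,2.5,0]]'
python3 -c "
from h import *
o=get_obs();print(o['torque'][2])"
```

```text
t: 19.4
tool_pos: [531.3, -45.7, 97.5]
tool_rot: [3.141, -0.017, -0.004]
wrist_force: [0.2, -2.1, 0.0]
finger_gap: 0.3
0.2917859172998143
t: 19.65
tool_pos: [531.1, -45.8, 97.5]
tool_rot: [3.14, -0.086, -0.004]
wrist_force: [-1.0, -3.7, 1.0]
finger_gap: 0.7
0.45185787069470157
```

The torque rose from 0.1 to 0.45 N m, so the latch is at its stop. I'll back off a few degrees to unload, then lift and look.

```bash
python3 -m pendant '[[0,0,0,0,0,-3,0],[0,0,0,0,0,-7,0],[0,0,0,0,0,-8,0],[0,0,-5,0,0,-8,0],[0,0,-15,0,0,-8,0],[0,0,-40,0,0,-8,0],[0,0,-75,0,0,-8,0],[0,0,-110,0,0,-8,0]]'
python3 -m pendant '[[0,0,-35,0,0,0,0],[75,30,-50,0,0,0,0],[75,75,-50,0,0,0,0],[75,90,-50,0,0,0,0],[75,90,-50,0,0,0,0],[75,90,-50,0,0,0,0]]'
python3 - <<'E'
from h import *
o=get_obs();print(o['tool_pos'],o['wrist_force'])
W=camera_model('wrist');w=read_camera('wrist');s=read_camera('scene')
e,st,c=redell(s);print(e,c);S=camera_model('scene')
A,B=onz(S,c[0],141),onz(S,c[1],141);v=B-A;y=(np.degrees(np.arctan2(v[1],v[0]))+90)%180;print("slot yaw scene",y,"latch",np.radians(100.7-y))
cv2.imwrite('pics/v11.png',np.hstack([cv2.resize(w,(400,300)),cv2.resize(s[120:264,160:352],(400,300))])[:,:,::-1])
E
```

```text
t: 20.32
tool_pos: [530.7, -44.1, 209.0]
tool_rot: [-3.136, -0.127, 0.006]
wrist_force: [0.5, -0.9, 0.1]
finger_gap: 0.6
t: 20.82
tool_pos: [614.7, -130.0, 258.3]
tool_rot: [-3.138, -0.124, 0.0]
wrist_force: [0.1, 0.0, -0.3]
finger_gap: 0.6
[ 614.74172737 -130.04703155  258.3215027 ] [ 0.12835091  0.01853753 -0.33909761]
((252.06968688964844, 199.85018920898438), (21.643360137939453, 30.046106338500977), 99.20619201660156) [[245.94871795 197.4974359 ]
 [259.87356322 202.74712644]]
slot yaw scene 10.192455524546688 latch 1.5796546489918646
```

View pics/v11.png

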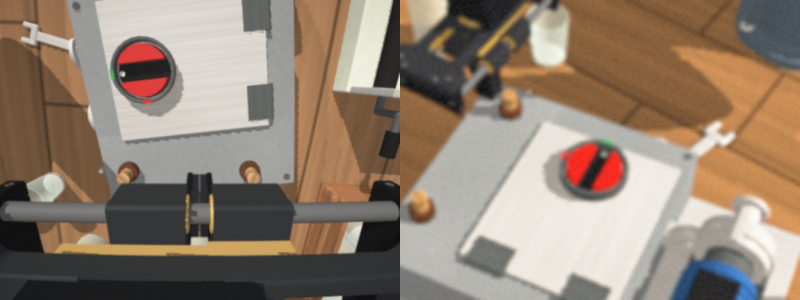

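The white dot is at the green mark (wrist (122,73)), the slot reads 1.58 rad, the hatch is flat, and both stoppers and the glass are standing. The gripper touches nothing, so I'll let it settle and hand in.

```bash
python3 -m pendant '[[0,0,-15,0,0,0,0],[0,0,-15,0,0,0,0],[0,0,-15,0,0,0,0],[0,0,-15,0,0,0,0]]'
python3 -c "
from plant import *
print(finish_job())"
```

```text
t: 21.25
tool_pos: [613.9, -127.8, 272.8]
tool_rot: [-3.138, -0.131, 0.001]
wrist_force: [-1.0, -0.3, 0.1]
finger_gap: 0.4
the job is handed in; nothing more can be done
None
```

The hatch is shut and the latch is turned to its stop. I handed the job in at about 21 s. It gave no verdict, so this rests on my own checks.

**Hatch:** I pushed it down with the closed fingertips beside the latch, from about 0.73 rad, with 1–3 N on the way. It stopped at about 11 N, and the wrist torque put that contact at the fingertips. Afterwards the latch triangulated at z = 138 mm, against 141 mm expected when shut.

**Latch:** I set the fingertips in its slot and turned it clockwise until the torque rose from 0.1 to 0.45 N m. In the last picture the slot reads 1.58 rad and the white dot is at the green mark.

**Bystanders:** The stoppers, glass and spanner were standing in the last picture. I did not measure any of the bystanders' positions again, and the bottles and spare filter were not clearly in that view. At the end the robot was clear of everything, with about 0 N on the wrist.

**Disagreement:** The fingertips sit roughly 25–36 mm above the reported TCP. Because of that, my first push stopped with the hatch still 0.12–0.15 rad open. The pictures showed this, and I pressed on until the force rose.

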